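# Gauge the shim depth in a gearbox bearing bore

### The arm

A 6-joint arm with a two-finger parallel gripper is mounted at the origin on the work surface. World frame = base frame: x ahead of the robot, y to its left, z up, the work surface at z = 0. Lengths are in mm, angles in rad, forces in N, time in s.
With the tool pointing down it reaches from about 350 to 975 mm from the base axis. Payload 7.1 kg.
Tool frame: the origin (TCP) lies at the very end of the fingers, on their centre line; the grasp point (between the pads) lies ctrl.hold_point_z behind it (ctrl.hold_point_z is the distance from the TCP to the grasp point, in mm); z points along the fingers, y is the line along which they close (so a half turn about z gives the same grasp; the last joint's range is limited). The gripper opens to 88 mm and grips with 3 to 60 N. Pads are 20 mm wide; open, the fingers measure 115 mm over their backs; the gripper's body (75 mm by 178 mm) begins 61 mm behind the grasp point.
Start: joints at [-1.169, 0.423, 1.63, -0, 1.089, -0.019], TCP at [255.322, -570.452, 185.875] pointing down, gripper open.
Joint ranges: [-3, 3], [-0.9, 2.11], [0.09, 2.58], [-1.31, 4.45], [0.11, 2.69], [-2.54, 2.54]. Speed limits (rad/s): [2.39, 2.39, 3.01, 3.14, 3.14, 3.14].

### API

Orientations are given as a rotation vector (axis times angle).
In Python, from workcell import ctrl gives the robot as it stands. The module is installed in compiled form; this text tells all that it offers.
- The arm moves only by the shell command python3 -m creep 'ROWS'. ROWS is JSON, a list of rows, each an object with "translation": the shift along the tool's x, y, z in mm, a list of three; "angular": the turn, a rotation vector about the tool's x, y, z in rad, a list of three; "jaw": the opening, from 0 (shut) to 1 (fully open). A call has exactly 8 rows; each row is the pose to reach, as a shift and turn from the pose commanded when the call began, along the tool's axes at that moment; what a row does not reach only later rows make up. A row lasts 1/8 s, in which the tool goes at most 62.5 mm and 10.7 degrees, less where a joint would pass 70% of its speed; a pose out of reach is approached as far as the arm can. A call with a gripper value outside its range is refused whole. The fingers move at their own pace and stop on an object; the grip force is fixed at half the most. Time passes only in rows, so rows that repeat a pose let the fingers close, or fill a call up. It gives the time, the measured TCP pose, the force, the opening and the grip force at its end, in the units of the state.
- ctrl.get_obs(): the state, without advancing time (a new reading comes with each control period).
- ctrl.get_image(name): name is "scene" or "side" or "wrist"; returns the picture (384x512x3 uint8, red, green, blue); there is no depth.
- ctrl.camera_info(name): a dict with "camera_matrix" (3x3 intrinsics, pixels), "distortion" ([k1, k2, p1, p2, k3] as OpenCV has them; the pictures are not rectified), "world_from_camera" (4x4, takes a point from camera to world coordinates). Camera axes: x right, y up, looking along -z (the intrinsics and any distortion apply to the point x, -y, -z); pixel columns grow to the right and rows downward; lengths in mm; the calibration is good to about 2 mm. A picture is of the moment at which its call begins: read the wrist's pose just before it. camera_info takes no time and is no camera call; for the wrist camera it gives the pose at the moment of the call.
- ctrl.close_job(): hands the job in; it is judged then, once.
Trained networks look in the newest picture that a camera, given by its name, has taken for a name from the list of things; names that differ only in an ending like _2 or _b are one class to them, and where a whole thing is asked for, a point or a joint stands for the part that bears it (a point fixed in the world has none). Each returns a list of dicts, best first, with "score" (0 to 1); they miss things now and then, are a little off and sometimes report something else, mostly with a low value. They report only what shows in the picture. A call takes as long as a camera call. They do not tell look-alikes from the thing itself.
- ctrl.look_for(camera, label): "rect" ([left, top, right, bottom] in pixels, round what is visible of it).
The state is a dict: "t": time; "qpos": joint angles; "qvel": joint speeds; "joint_torque": joint torques, N m; "ee_pos": TCP position; "orientation": TCP orientation; "ft_force": force on the tool from outside, world axes, zero at the start; "moment": the same for the moment, N m; "width": finger opening in mm; "grasp_force": force on a finger pad.
Only numpy, scipy, OpenCV 4.12 (cv2) and the standard library are available. Lean on these libraries where they do the work, as an engineer would, in place of code of your own. Each camera call takes 0.05 s, during which the arm holds its last target. There are 200 camera calls.

### The job

Take the bridge depth gauge by its red T-handle, stand its steel beam flat on the machined top face of the gearbox housing so that the rod is centred over the bore, and push the rod down until its sprung foot bears lightly on the brass shim at the bottom. While it still bears there, turn the T-handle fully clockwise to lock the rod, then let go, leaving the gauge standing flat on the housing, locked, with its foot still resting on the shim. Press only lightly (a few newtons: about 14 N damages the foot, and a foot locked with over 7 N on it would lift the gauge off the face afterwards), and leave the other parts on the bench alone.

Things in the scene. Friction and masses are not known exactly. Their poses are not given: they have to be found in the camera images.
- handle (a point): Centre of the red T-handle on top of the depth gauge's rod: a bar 56 mm long (along this point's x axis), 14 mm thick (y) and 24 mm tall (z, up). With the rod fully up this point is 112 mm above the underside of the beam. Grip it across the 14 mm. It is the lock: it turns about the vertical rod axis, and the whole gauge (about 0.9 kg) can be lifted and carried by it, hanging upright.
- gauge: Beam (bridge) of the loose depth gauge; origin at the centre of its underside, on the rod axis; x along the beam, z up. Steel beam 130 x 36 x 16 mm tall, with a dark guide barrel 28 mm in diameter reaching 30 mm above the underside. The beam does not turn relative to the rod, only the handle does. It starts standing on the bench, handle up.
- rod: The gauge's 8 mm round rod with the handle on top; it slides up and down in the barrel by 55 mm. Origin on its axis, z up; at the start it is fully up, with its origin level with the beam's underside. Unlocked, rod and handle (0.18 kg) sink under their own weight against 0.4 N of friction; let go high, they fall too hard. Lifting the handle brings the rod fully up and then carries the gauge.
- tip (a point): Lower end of the rod's foot (as if not pressed in), 1 mm above the rod's origin. The brass foot is 6 mm in diameter and sprung: it is pushed in by about 0.4 mm per newton (2.5 N per mm), 6 mm of travel, then solid.
- lock (a joint): Angle of the T-handle relative to the beam: 0 = unlocked with the bar along the beam; it grows as the handle is turned clockwise seen from above, to a stop at 1.2 rad. The clamp begins to bite at about 0.95 rad and holds firmly at the stop, where it stays when let go (springing back by less than 0.1 rad). Turning takes about 0.1 to 0.2 N m.
- housing: Fixed aluminium gearbox housing, 210 x 190 mm at its foot and 90 mm tall; its flat machined top face measures 170 mm (x) by 150 mm (y). Origin at the centre of its underside, z up. The bore is in the middle of the top face; the beam fits on the face in any direction.
- bore (a point): Centre of the bore's mouth, level with the machined face. The bore is 34 mm in diameter, straight down, closed by a flat brass shim that fills it, somewhere between 25 and 45 mm below the face (different each time, not measured).
- shaft: Bystander: dark steel gearbox shaft standing on end, 140 mm tall, 64 mm at its widest; origin under its centre.
- gear: Bystander: steel gear lying flat, 90 mm across, 34 mm tall; origin under its centre.
- bearing: Bystander: steel bearing ring lying flat, 56 mm across, 18 mm tall; origin under its centre.
- carton: Bystander: cardboard box 80 x 110 x 60 mm tall; origin under its centre.
Mind the look-alikes: they are no part of the job. Leave any pink look-alike of the gauge alone.

How it is judged:
By the outcome, as a careful person would: the job done as asked, in the order asked, and still so for the second after the job is handed in, with the robot touching nothing.
It also fails if it takes over 61 s, if anything falls off the work surface, if the arm or the gripper's body presses on something with over 40 N, if the wrist force passes 120 N, or if a joint passes its speed limit or range.

## Working session

There is one attempt and no reset: what is moved stays moved. The work goes in short steps, Python scripts to look and compute and a shell command to move; the robot and the scene stay as the last step left them, time stands still between calls to the robot, and variables do not carry over. Pictures are saved under pics/ and viewed, at most 10 in all, crops included, and the job is handed in when it is done.

```bash
mkdir -p pics; cat > h.py <<'E'
import numpy as np, cv2
from workcell import ctrl
def ray(cam,uv,info=None):
    i=info or ctrl.camera_info(cam)
    K=np.array(i["camera_matrix"]);D=np.array(i["distortion"]);T=np.array(i["world_from_camera"])
    p=cv2.undistortPoints(np.array([[uv]],float),K,D)[0,0]
    d=T[:3,:3]@np.array([p[0],-p[1],-1]);return T[:3,3],d/np.linalg.norm(d)
def atz(cam,uv,z,info=None):
    o,d=ray(cam,uv,info);return o+d*(z-o[2])/d[2]
def tri(rays):
    A=0;b=0
    for o,d in rays:
        P=np.eye(3)-np.outer(d,d);A=A+P;b=b+P@o
    x=np.linalg.solve(A,b);return x,[np.linalg.norm(np.cross(x-o,d)) for o,d in rays]
def proj(cam,X,info=None):
    i=info or ctrl.camera_info(cam);T=np.array(i["world_from_camera"])
    c=T[:3,:3].T@(np.array(X,float)-T[:3,3]);c=np.array([c[0],-c[1],-c[2]])
    return cv2.projectPoints(c.reshape(1,1,3),np.zeros(3),np.zeros(3),np.array(i["camera_matrix"]),np.array(i["distortion"]))[0].ravel()
def snap(cam,fn=None):
    im=ctrl.get_image(cam)
    if fn: cv2.imwrite("pics/"+fn,im[:,:,::-1])
    return im
E
python3 - <<'E'
from h import *
np.set_printoptions(precision=1,suppress=True)
ims=[snap(c) for c in("scene","side")]
cv2.imwrite("pics/a.png",cv2.resize(np.hstack(ims)[:,:,::-1],None,fx=.78,fy=.78)) 
for c,i in zip(("scene","side"),ims): cv2.imwrite(f"pics/{c}.png",i[:,:,::-1])
for c in("scene","side"):
  print(c,np.array(ctrl.camera_info(c)["world_from_camera"])[:3,3])
  for l in("handle","gauge","housing","bore"):
    print(l,[(round(r["score"],2),np.round(r["rect"])) for r in ctrl.look_for(c,l)[:4]])
print(ctrl.hold_point_z,ctrl.get_obs())
E
```

```text
scene [862.3 462.1 971.2]
handle [(0.75, array([206.,  75., 221.,  98.])), (0.67, array([232., 119., 253., 137.])), (0.52, array([310., 134., 334., 148.])), (0.3, array([209., 302., 264., 373.]))]
gauge [(0.76, array([203.,  79., 227., 133.])), (0.76, array([291., 134., 339., 174.])), (0.65, array([220., 122., 262., 172.]))]
housing [(0.65, array([264., 245., 387., 366.]))]
bore [(0.69, array([261., 243., 387., 366.])), (0.19, array([301., 212., 328., 229.]))]
side [ 90.2 698.4 935.5]
handle [(0.59, array([294., 155., 316., 168.])), (0.49, array([317., 123., 337., 139.])), (0.48, array([326., 194., 344., 212.]))]
gauge [(0.81, array([307., 129., 342., 163.])), (0.63, array([280., 157., 321., 194.])), (0.62, array([314., 190., 351., 244.])), (0.19, array([153., 228., 260., 334.]))]
housing [(0.89, array([152., 230., 261., 332.])), (0.36, array([271., 238., 288., 258.]))]
bore [(0.66, array([150., 228., 262., 332.]))]
18.700000000000003 {'t': 0.5, 'qpos': array([-1.2,  0.4,  1.6, -0. ,  1.1, -0. ]), 'qvel': array([-0., -0., -0., -0., -0.,  0.]), 'joint_torque': array([  0. , -54.4, -27.4,   0.1,   0. ,  -0. ]), 'ee_pos': array([ 255.3, -570.4,  185.9]), 'orientation': array([-3.1, -0.7,  0. ]), 'ft_force': array([-0.1, -0.1,  0.2]), 'moment': array([0., 0., 0.]), 'grasp_force': 0.0, 'width': 87.7524658763477}
```

View pics/a.png

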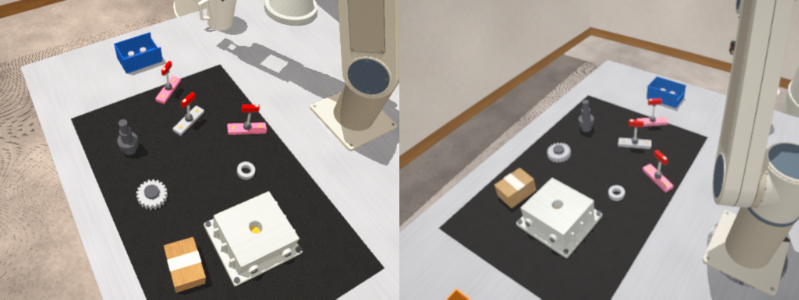

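The picture shows the grey-beamed gauge at about (242,128) in scene and (305,161) in side, with two pink look-alikes beside it. The bore is at about (328,292) in scene and (204,262) in side.

```bash
python3 - <<'E'
from h import *
np.set_printoptions(precision=1,suppress=True)
S=cv2.imread("pics/scene.png");D=cv2.imread("pics/side.png")
def red(im,r):
    l,t,R,b=r;c=im[t:b,l:R].astype(int);m=((c[...,2]>110)&(c[...,1]<60)&(c[...,0]<70)).astype(np.uint8)
    n,lab,st,ce=cv2.connectedComponentsWithStats(m);k=1+st[1:,4].argmax();
    ys,xs=np.nonzero(lab==k);rr=cv2.minAreaRect(np.c_[xs+l,ys+t].astype(np.float32));print(rr,st[k]);return rr[0]
a=red(S,(222,110,262,145));b=red(D,(285,145,325,175))
h,e=tri([ray("scene",a),ray("side",b)]);print("handle",h,e)
h2,e=tri([ray("scene",(328,292)),ray("side",(204,262))]);print("bore",h2,e)
# beam: bright grey pixels, undersides
for im,r,c in((S,(215,125,270,180),"scene"),(D,(275,165,330,200),"side")):
    l,t,R,b=r;x=im[t:b,l:R].astype(int);m=((x.min(2)>90)&(x.max(2)-x.min(2)<40));ys,xs=np.nonzero(m)
    P=np.array([atz(c,(u+l,v+t),12)[:2] for u,v in zip(xs,ys)]);rr=cv2.minAreaRect(P.astype(np.float32))
    w,v=np.linalg.eigh(np.cov((P-P.mean(0)).T));print(c,len(P),rr,"axis",np.arctan2(v[1,1],v[0,1]))
o=np.vstack([np.hstack([cv2.resize(S[100:190,200:290],(400,400)),cv2.resize(D[130:220,270:360],(400,400))])])
cv2.imwrite("pics/b.png",o)
c=np.array(ctrl.camera_info("wrist")["world_from_camera"]);print(c,ctrl.get_obs()["orientation"])
E
```

```text
((240.87168884277344, 127.42478942871094), (9.501280784606934, 23.329877853393555), 48.8140754699707) [ 10   8  18  20 184]
((303.0791931152344, 157.70791625976562), (18.607194900512695, 9.154341697692871), 5.7105937004089355) [  9   8  19  11 121]
handle [ 520.4 -245.9  112.2] [np.float64(0.03485237720980463), np.float64(0.034852377209692136)]
bore [553.6 210.9  84.5] [np.float64(3.4683658698434368), np.float64(3.4683658698434803)]
scene 638 ((531.01220703125, -265.95989990234375), (139.62344360351562, 90.24037170410156), 24.63176727294922) axis -2.631900715002695
side 574 ((531.9345703125, -272.57073974609375), (136.49598693847656, 118.56040954589844), 24.639623641967773) axis -2.7096677184694826
[[   0.4    0.9    0.2  315. ]
 [  -0.9    0.4    0.1 -542.5]
 [   0.    -0.2    1.   383.6]
 [   0.     0.     0.     1. ]] [-3.1 -0.7  0. ]
```

View pics/b.png

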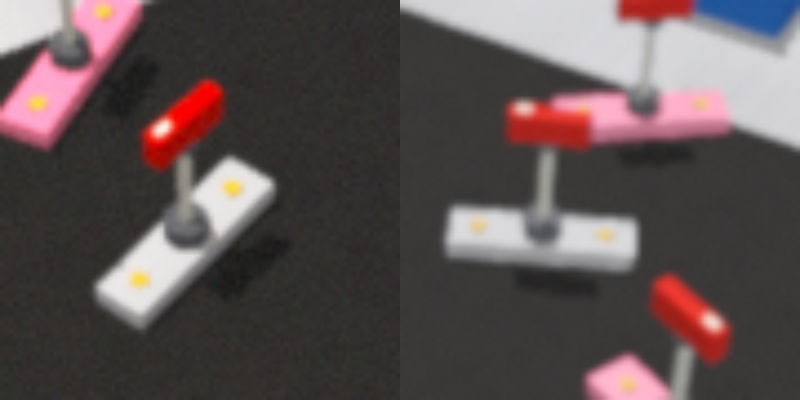

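The crops confirm the grey gauge: its bar runs along the beam, and the yellow dots mark the beam axis (scene (252,142)/(231.5,163), side (287.6,181)/(316.4,183)).

```bash
cat >> h.py <<'E'
from scipy.spatial.transform import Rotation as Ro
def pose():
    o=ctrl.get_obs();return o,np.array(o["ee_pos"]),Ro.from_rotvec(o["orientation"])
def rel(target,yawdir=None):
    """tool-frame shift of TCP to target; yaw turn (about tool z) so tool x lies along world angle yawdir, pointing straight down"""
    o,p,R=pose();M=R.as_matrix();t=M.T@(np.array(target)-p)
    r=None
    if yawdir is not None:
        x=np.array([np.cos(yawdir),np.sin(yawdir),0]);z=np.array([0,0,-1.]);G=np.c_[x,np.cross(z,x),z]
        r=Ro.from_matrix(M.T@G).as_rotvec()
    return t,r
E
python3 - <<'E'
from h import *
np.set_printoptions(precision=3,suppress=True)
d=[atz("scene",u,16) for u in((252.2,142.1),(231.5,163))];e=[atz("side",u,16) for u in((287.6,181.1),(316.4,183.1))]
print(d,e)
for q in(d,e): v=q[1]-q[0];print(np.linalg.norm(v),np.arctan2(v[1],v[0]),(q[0]+q[1])/2)
o,p,R=pose();M=R.as_matrix();print(M,np.arctan2(M[1,0],M[0,0]))
i=ctrl.camera_info("wrist");T=np.array(i["world_from_camera"]);print(M.T@(T[:3,3]-p),M.T@T[:3,:3],i["camera_matrix"])
E
```

```text
[array([ 479.018, -263.187,   16.   ]), array([ 560.658, -224.47 ,   16.   ])] [array([ 558.044, -226.412,   16.   ]), array([ 476.65, -265.11,   16.  ])]
90.35500760691993 0.44282980804497124 [ 519.838 -243.828   16.   ]
90.12553673887949 -2.697792796413902 [ 517.347 -245.761   16.   ]
[[ 0.913  0.409 -0.   ]
 [ 0.409 -0.913  0.   ]
 [-0.    -0.    -1.   ]] 0.42082380396659913
[  65.876   -1.123 -197.787] [[-0.001  0.97   0.242]
 [ 1.     0.001 -0.   ]
 [-0.001  0.242 -0.97 ]] [[303.803   0.    252.559]
 [  0.    303.803 192.499]
 [  0.      0.      1.   ]]
```

```bash
python3 -m creep '[{"translation":[54,-27,-2],"angular":[0,0,0],"jaw":1},{"translation":[108,-54,-3],"angular":[0,0,0],"jaw":1},{"translation":[162,-81,-4],"angular":[0,0,0],"jaw":1},{"translation":[216,-108,-4],"angular":[0,0,-0.02],"jaw":1},{"translation":[270,-135,-4],"angular":[0,0,-0.02],"jaw":1},{"translation":[322,-162,-4],"angular":[0,0,-0.02],"jaw":1},{"translation":[373,-187,-4],"angular":[0,0,-0.02],"jaw":1},{"translation":[373,-187,-4],"angular":[0,0,-0.02],"jaw":1}]'
python3 - <<'E'
from h import *
np.set_printoptions(precision=3,suppress=True)
i=ctrl.camera_info("wrist");im=snap("wrist","w1.png");o,p,R=pose();print(p,R.as_matrix()[:,0],o["qpos"])
c=im.astype(int);m=((c[...,0]>110)&(c[...,1]<60)&(c[...,2]<70)).astype(np.uint8)
n,lab,st,ce=cv2.connectedComponentsWithStats(m)
for k in range(1,n):
    if st[k,4]>80:
        ys,xs=np.nonzero(lab==k);rr=cv2.minAreaRect(np.c_[xs,ys].astype(np.float32))
        print(st[k],rr,"at z118",atz("wrist",rr[0],118,i))
print(ctrl.look_for("wrist","handle"))
E
```

```text
t: 1.5
ee_pos: [521.5, -244.7, 190.0]
orientation: [3.064, 0.694, 0.001]
ft_force: [0.3, -0.1, -0.3]
width: 88.0
grasp_force: 0.0
[ 520.174 -246.136  189.871] [ 0.903  0.43  -0.   ] [-0.463  0.346  1.738 -0.     1.057  0.664]
[248 161  15  62 625] ((255.0, 191.5), (61.0, 14.0), 90.0) at z118 [ 521.661 -245.967  118.   ]
[393 233  24  38 561] ((404.5, 251.5), (37.0, 23.0), 90.0) at z118 [ 529.945 -401.117  118.   ]
[ 90 255  13  15 138] ((96.37837219238281, 261.770263671875), (14.138313293457031, 11.343530654907227), 80.53767395019531) at z118 [ 392.527 -137.728  118.   ]
[{'rect': [244.5, 158.2, 266.3, 220.5], 'score': 0.83}, {'rect': [388.8, 233.3, 410.8, 270.6], 'score': 0.75}, {'rect': [91.4, 259.2, 104.9, 270.7], 'score': 0.48}]
```

View pics/w1.png

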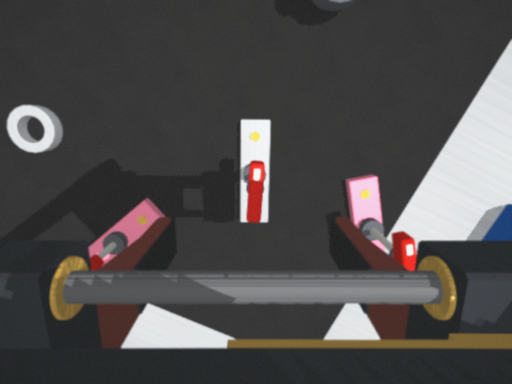

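The wrist view shows the handle bar at about (255,191), straight below the tool and aligned with its x axis. The pink ones at (404,251) and (96,261) are clear of the fingers, so I go down and grip.

```bash
python3 -m creep '[{"translation":[1,0,40],"angular":[0,0,0],"jaw":1},{"translation":[1,0,75],"angular":[0,0,0],"jaw":1},{"translation":[1,0,96],"angular":[0,0,0],"jaw":0.6},{"translation":[1,0,96],"angular":[0,0,0],"jaw":0.3},{"translation":[1,0,96],"angular":[0,0,0],"jaw":0},{"translation":[1,0,96],"angular":[0,0,0],"jaw":0},{"translation":[1,0,96],"angular":[0,0,0],"jaw":0},{"translation":[1,0,96],"angular":[0,0,0],"jaw":0}]'; python3 -c "
from workcell import ctrl;o=ctrl.get_obs();print(o['moment'],o['ee_pos'],o['grasp_force'],o['width'])"
```

```text
t: 2.6
ee_pos: [520.5, -247.0, 94.3]
orientation: [3.065, 0.687, 0.001]
ft_force: [0.6, -0.1, -0.6]
width: 31.0
grasp_force: 0.0
[ 0.00428127 -0.06086373 -0.04397739] [ 520.54840037 -247.01917749   94.34767168] 0.0 31.04780469435404
```

```bash
python3 -m creep '[{"translation":[0,0,0],"angular":[0,0,0],"jaw":0},{"translation":[0,0,0],"angular":[0,0,0],"jaw":0},{"translation":[0,0,0],"angular":[0,0,0],"jaw":0},{"translation":[0,0,0],"angular":[0,0,0],"jaw":0},{"translation":[0,0,0],"angular":[0,0,0],"jaw":0},{"translation":[0,0,-8],"angular":[0,0,0],"jaw":0},{"translation":[0,0,-30],"angular":[0,0,0],"jaw":0},{"translation":[0,0,-60],"angular":[0,0,0],"jaw":0}]'; python3 -c "
from workcell import ctrl;o=ctrl.get_obs();print(o['moment'],o['qpos'])"
```

```text
t: 3.6
ee_pos: [519.8, -246.8, 154.4]
orientation: [-3.065, -0.687, 0.002]
ft_force: [0.9, -1.3, -0.2]
width: 0.2
grasp_force: 0.0
[-0.01814452 -0.019916    0.02179197] [-4.63854326e-01  3.90324637e-01  1.76530241e+00 -3.62334751e-07
  9.87313239e-01  6.66166643e-01]
```

The fingers shut on nothing, so I look again.

```bash
python3 - <<'E'
from h import *
ims=[snap(c) for c in("scene","side","wrist")]
o=np.hstack([cv2.resize(ims[0][60:200,170:350],(400,311)),cv2.resize(ims[1][90:230,230:410],(400,311))])
cv2.imwrite("pics/c.png",o[:,:,::-1])
cv2.imwrite("pics/w2.png",ims[2][:,:,::-1])
E
```

```text
(no output)
```

View pics/c.png

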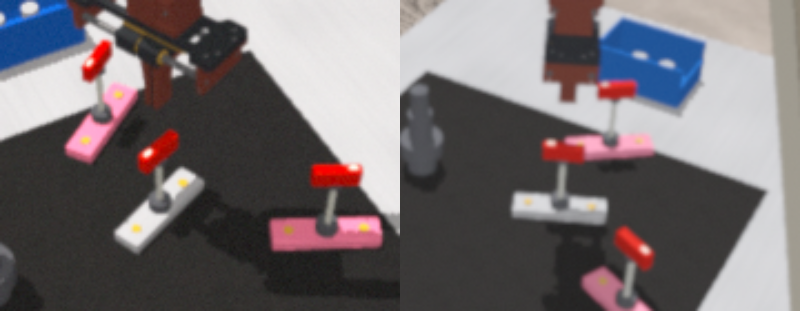

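View pics/w2.png

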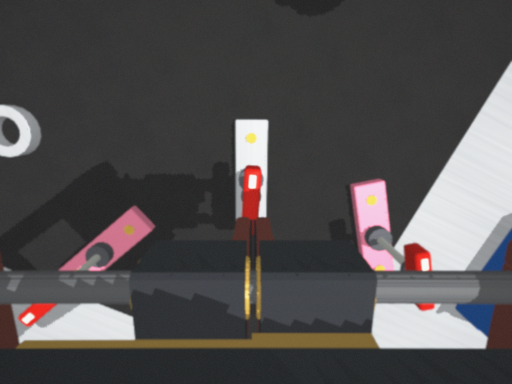

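The scene crop puts the fingertips at about px (240,107) and the side crop at about (306,135). The handle still stands upright and untouched. I triangulate the real fingertip against the reported TCP.

```bash
python3 - <<'E'
from h import *
np.set_printoptions(precision=1,suppress=True)
o,p,R=pose()
print("tcp",p,[proj(c,p) for c in("scene","side","wrist")])
print("tip",tri([ray("scene",(170+155/2.222,60+105/2.222)),ray("side",(230+168/2.222,90+99/2.222))]))
h=[520.4,-245.9,112.2]
print([proj(c,h) for c in("scene","side","wrist")])
for i in ("scene","side"): 
    print(i,[(np.round(r["rect"]),round(r["score"],2)) for r in ctrl.look_for(i,"handle")])
print(ctrl.camera_info("wrist")["distortion"],ctrl.camera_info("scene")["distortion"])
E
```

```text
tcp [ 521.5 -247.6  155.7] [array([239.9, 114.9]), array([304. , 145.7]), array([254.1, 216. ])]
tip (array([ 521.9, -246.9,  190.1]), [np.float64(5.515600030941904), np.float64(5.5156000309418936)])
[array([240.9, 127.4]), array([303.1, 157.7]), array([251.2, 199.7])]
scene [(array([206.,  78., 220.,  98.]), 0.67), (array([311., 135., 333., 149.]), 0.62), (array([232., 120., 253., 138.]), 0.58)]
side [(array([294., 154., 316., 165.]), 0.66), (array([324., 193., 344., 213.]), 0.53)]
[0. 0. 0. 0. 0.] [-0.  0.  0.  0.  0.]
```

All three views agree that the real fingertips end about 30 mm behind the reported TCP, so the fingers shut above the handle. I open halfway and go 30 mm deeper, still well clear of the barrel at 30 mm.

```bash
python3 -m creep '[{"translation":[0,0,0],"angular":[0,0,0],"jaw":0.5},{"translation":[0,0,0],"angular":[0,0,0],"jaw":0.5},{"translation":[0,0,0],"angular":[0,0,0],"jaw":0.5},{"translation":[0,0,0],"angular":[0,0,0],"jaw":0.5},{"translation":[0,0,0],"angular":[0,0,0],"jaw":0.5},{"translation":[0,0,0],"angular":[0,0,0],"jaw":0.5},{"translation":[0,0,0],"angular":[0,0,0],"jaw":0.5},{"translation":[0,0,20],"angular":[0,0,0],"jaw":0.5}]'; python3 -m creep '[{"translation":[0,0,30],"angular":[0,0,0],"jaw":0.5},{"translation":[0,0,50],"angular":[0,0,0],"jaw":0.5},{"translation":[0,0,64],"angular":[0,0,0],"jaw":0.5},{"translation":[0,0,72],"angular":[0,0,0],"jaw":0.5},{"translation":[0,0,72],"angular":[0,0,0],"jaw":0},{"translation":[0,0,72],"angular":[0,0,0],"jaw":0},{"translation":[0,0,72],"angular":[0,0,0],"jaw":0},{"translation":[0,0,72],"angular":[0,0,0],"jaw":0}]'; python3 -c "
from workcell import ctrl;o=ctrl.get_obs();print(o['moment'],o['ee_pos'],o['grasp_force'],o['width'])"
```

```text
t: 4.85
ee_pos: [521.6, -247.6, 135.0]
orientation: [3.063, 0.686, 0.004]
ft_force: [0.2, -0.5, 0.3]
width: 43.6
grasp_force: 0.0
t: 5.85
ee_pos: [520.8, -247.3, 62.4]
orientation: [3.065, 0.686, 0.002]
ft_force: [0.2, -0.8, 0.3]
width: 13.5
grasp_force: 29.9
[-0.10586648 -0.11721414 -0.12732732] [ 520.7977622  -247.29261695   62.44024202] 29.905653297901154 13.462817681913595
```

Gripped: width 13.5 mm at 30 N. Lift.

```bash
python3 -m creep '[{"translation":[0,0,-5],"angular":[0,0,0],"jaw":0},{"translation":[0,0,-15],"angular":[0,0,0],"jaw":0},{"translation":[0,0,-40],"angular":[0,0,0],"jaw":0},{"translation":[0,0,-70],"angular":[0,0,0],"jaw":0},{"translation":[0,0,-105],"angular":[0,0,0],"jaw":0},{"translation":[0,0,-140],"angular":[0,0,0],"jaw":0},{"translation":[0,0,-165],"angular":[0,0,0],"jaw":0},{"translation":[0,0,-170],"angular":[0,0,0],"jaw":0}]'; python3 - <<'E'
from h import *
np.set_printoptions(precision=2,suppress=True)
o,p,R=pose();print(p,o["ft_force"],o["moment"],o["width"],o["qpos"])
# bore/face from first pictures: fit bright top face
for c in("scene","side"):
    im=cv2.imread(f"pics/{c}.png");print(c)
    g=cv2.cvtColor(im,cv2.COLOR_BGR2GRAY)
    r=(255,235,400,375) if c=="scene" else (145,222,268,340)
    cr=im[r[1]:r[3],r[0]:r[2]]
    cv2.imwrite(f"pics/h_{c}.png",cv2.resize(cr,(400,400*cr.shape[0]//cr.shape[1])))
a=cv2.imread("pics/h_scene.png");b=cv2.imread("pics/h_side.png");h=max(len(a),len(b))
o=np.zeros((h,800,3),np.uint8);o[:len(a),:400]=a;o[:len(b),400:]=b;cv2.imwrite("pics/h.png",o);print(o.shape)
E
```

```text
t: 6.85
ee_pos: [520.7, -247.1, 233.4]
orientation: [3.064, 0.687, 0.003]
ft_force: [-0.9, 0.2, -9.1]
width: 13.8
grasp_force: 30.0
[ 520.69 -247.13  233.44] [-0.94  0.24 -9.08] [ 0.04  0.22 -0.08] 13.79767039183814 [-0.46  0.3   1.7   0.    1.14  0.67]
scene
side
(386, 800, 3)
```

View pics/h.png

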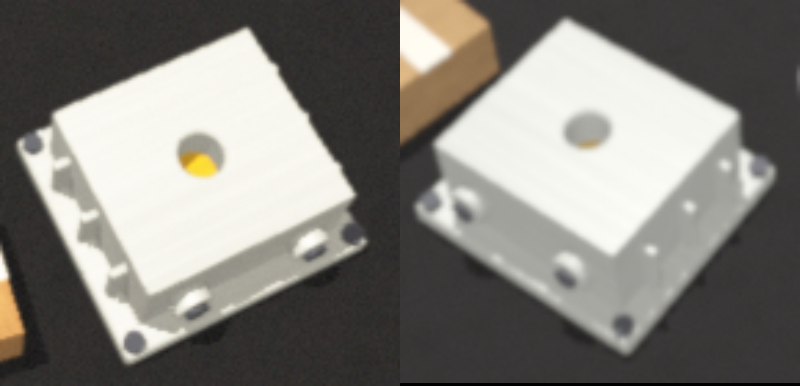

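The crops show the bore centre at about (327.5,291.5) in scene and (202.5,262) in side, and the face corners are clear. The gauge hangs from the gripper (9.1 N).

```bash
python3 - <<'E'
from h import *
np.set_printoptions(precision=1,suppress=True)
s=lambda x,y:(255+x/2.7586,235+y/2.7586); d=lambda x,y:(145+x/3.252,222+y/3.252)
S=[s(200,156),s(248,28),s(355,196),s(152,294),s(53,115)]
D=[d(187,130),d(340,118),d(212,252),d(35,146),d(166,19)]
import itertools
print("bore",tri([ray("scene",S[0]),ray("side",D[0])]))
# scene corner order matched to side by nearest at z=90
C=[atz("scene",u,90) for u in S];E=[atz("side",u,90) for u in D]
print(np.array(C));print(np.array(E))
print(np.mean(C[1:],0),np.mean(E[1:],0))
for k in range(1,5):
    j=min(range(1,5),key=lambda j:np.linalg.norm(C[k]-E[j]));print(tri([ray("scene",S[k]),ray("side",D[j])]))
E
```

```text
bore (array([555.4, 212. ,  86.6]), [np.float64(1.6586679233630852), np.float64(1.6586679233632264)])
[[557.3 214.6  90. ]
 [466.3 142.9  90. ]
 [474.6 292.8  90. ]
 [641.6 284.2  90. ]
 [637.1 136.   90. ]]
[[553.4 212.2  90. ]
 [462.7 142.9  90. ]
 [474.9 288.   90. ]
 [640.1 283.7  90. ]
 [634.8 131.7  90. ]]
[554.9 214.   90. ] [553.1 211.6  90. ]
(array([464.4, 141. ,  86.3]), [np.float64(0.5139676190568435), np.float64(0.5139676190567768)])
(array([474.5, 291.1,  91.8]), [np.float64(2.1033950332460956), np.float64(2.1033950332460813)])
(array([641.1, 283.5,  88.6]), [np.float64(0.41611236378500366), np.float64(0.41611236378488137)])
(array([635.9, 133.2,  88.5]), [np.float64(2.194050156478216), np.float64(2.194050156478274)])
```

```bash
python3 -m creep '[{"translation":[7,-12,0],"angular":[0,0,-0.04],"jaw":0},{"translation":[21,-37,0],"angular":[0,0,-0.1],"jaw":0},{"translation":[38,-67,0],"angular":[0,0,-0.18],"jaw":0},{"translation":[57,-100,0],"angular":[0,0,-0.26],"jaw":0},{"translation":[77,-136,0],"angular":[0,0,-0.36],"jaw":0},{"translation":[98,-172,0],"angular":[0,0,-0.46],"jaw":0},{"translation":[119,-210,0],"angular":[0,0,-0.56],"jaw":0},{"translation":[136,-240,0],"angular":[0,0,-0.65],"jaw":0}]'; python3 - <<'E'
from h import *
np.set_printoptions(precision=3,suppress=True)
o,p,R=pose();print(o["qpos"],o["width"]);print(rel([554.5,212.8,233],1.09))
E
```

```text
t: 7.85
ee_pos: [539.1, 30.6, 230.0]
orientation: [-2.679, -1.636, 0.005]
ft_force: [-0.2, -0.6, -8.1]
width: 13.9
grasp_force: 30.0
[0.034 0.249 1.774 0.    1.122 0.508] 13.895718057087475
(array([169.158, -69.532,  -3.051]), array([-0.004,  0.001,  0.006]))
```

```bash
python3 -m creep '[{"translation":[35,-15,0],"angular":[0,0,0],"jaw":0},{"translation":[70,-29,0],"angular":[0,0,0],"jaw":0},{"translation":[102,-43,0],"angular":[0,0,0],"jaw":0},{"translation":[131,-55,0],"angular":[0,0,0],"jaw":0},{"translation":[152,-63,0],"angular":[0,0,0],"jaw":0},{"translation":[164,-68,0],"angular":[0,0,0],"jaw":0},{"translation":[169,-70.5,0],"angular":[0,0,0],"jaw":0},{"translation":[170,-71,0],"angular":[0,0,0],"jaw":0}]'; python3 -m creep '[{"translation":[0,0,5],"angular":[0,0,0],"jaw":0},{"translation":[0,0,15],"angular":[0,0,0],"jaw":0},{"translation":[0,0,28],"angular":[0,0,0],"jaw":0},{"translation":[0,0,40],"angular":[0,0,0],"jaw":0},{"translation":[0,0,50],"angular":[0,0,0],"jaw":0},{"translation":[0,0,54],"angular":[0,0,0],"jaw":0},{"translation":[0,0,55],"angular":[0,0,0],"jaw":0},{"translation":[0,0,55],"angular":[0,0,0],"jaw":0}]'; python3 - <<'E'
from h import *
np.set_printoptions(precision=3,suppress=True)
ims=[snap(c) for c in("scene","side")]
o,p,R=pose();print(p,o["qpos"],o["width"],rel([554.5,212.8,p[2]],1.09))
a=cv2.resize(ims[0][190:340,240:390],(400,400));b=cv2.resize(ims[1][180:330,130:280],(400,400))
cv2.imwrite("pics/p.png",np.hstack([a,b])[:,:,::-1])
for z in (106,):print([proj(c,[554.5,212.8,z]) for c in("scene","side")])
E
```

```text
t: 8.85
ee_pos: [556.2, 211.3, 231.7]
orientation: [2.686, 1.63, -0.001]
ft_force: [0.3, -0.2, -8.8]
width: 13.8
grasp_force: 30.0
t: 9.85
ee_pos: [556.7, 211.8, 177.2]
orientation: [2.686, 1.63, 0.001]
ft_force: [0.1, 0.5, -8.7]
width: 13.6
grasp_force: 30.0
[556.706 211.819 177.334] [0.344 0.39  1.704 0.    1.047 0.824] 13.762726368337225 (array([-0.148, -2.409, -0.001]), array([ 0.001, -0.001,  0.001]))
[array([329.295, 287.086]), array([201.342, 257.811])]
```

View pics/p.png

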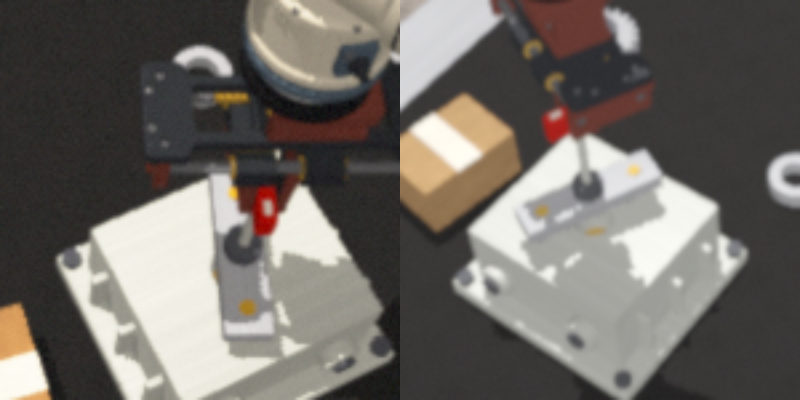

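The beam hangs just above the face: its dots are at scene (332.6,305)/(327,262.4) and side (182.5,259)/(217.4,243.8). I triangulate them with the same cameras as the bore.

```bash
python3 - <<'E'
from h import *
np.set_printoptions(precision=2,suppress=True)
sc=[(332.6,305.1),(327,262.4)];sd=[(182.5,259.1),(217.4,243.8)]
for a,b in((0,0),(0,1)):
    X=[tri([ray("scene",sc[k]),ray("side",sd[(k+a*0+b)%2])]) for k in (0,1)]
    print(X,(X[0][0]+X[1][0])/2, np.linalg.norm(X[0][0]-X[1][0]),np.arctan2(*(X[1][0]-X[0][0])[[1,0]]))
E
```

```text
[(array([576.83, 252.72, 128.74]), [np.float64(0.34239026498895064), np.float64(0.34239026498885483)]), (array([536.3 , 170.85, 125.85]), [np.float64(0.8237872108034786), np.float64(0.823787210803401)])] [556.56 211.78 127.3 ] 91.39923269326547 -2.03057366014733
[(array([550.68, 209.31, 115.18]), [np.float64(42.950962949964755), np.float64(42.95096294996475)]), (array([561.83, 223.23, 156.22]), [np.float64(39.71635227811589), np.float64(39.71635227811597)])] [556.26 216.27 135.7 ] 44.744686296894066 0.8954765675701422
```

```bash
python3 -m creep '[{"translation":[0,-0.8,4],"angular":[0,0,0],"jaw":0},{"translation":[0,-1.7,9],"angular":[0,0,0],"jaw":0},{"translation":[0,-1.7,13],"angular":[0,0,0],"jaw":0},{"translation":[0,-1.7,16],"angular":[0,0,0],"jaw":0},{"translation":[0,-1.7,18],"angular":[0,0,0],"jaw":0},{"translation":[0,-1.7,19],"angular":[0,0,0],"jaw":0},{"translation":[0,-1.7,20],"angular":[0,0,0],"jaw":0},{"translation":[0,-1.7,21],"angular":[0,0,0],"jaw":0}]';python3 -m creep '[{"translation":[0,0,1],"angular":[0,0,0],"jaw":0},{"translation":[0,0,2],"angular":[0,0,0],"jaw":0},{"translation":[0,0,3],"angular":[0,0,0],"jaw":0},{"translation":[0,0,4],"angular":[0,0,0],"jaw":0},{"translation":[0,0,5],"angular":[0,0,0],"jaw":0},{"translation":[0,0,6],"angular":[0,0,0],"jaw":0},{"translation":[0,0,7],"angular":[0,0,0],"jaw":0},{"translation":[0,0,7],"angular":[0,0,0],"jaw":0}]'
```

```text
t: 10.95
ee_pos: [555.0, 212.5, 155.9]
orientation: [2.686, 1.63, 0.0]
ft_force: [-0.6, 0.3, -7.7]
width: 14.1
grasp_force: 30.0
t: 11.95
ee_pos: [555.0, 212.4, 148.8]
orientation: [2.686, 1.63, -0.0]
ft_force: [0.1, -1.7, -1.7]
width: 13.7
grasp_force: 30.0
```

The beam has landed: the wrist load fell from −8.8 to −1.7 N. Now the rod goes down, first to just above the shallowest possible shim.

```bash
python3 -m creep '[{"translation":[0,0,2],"angular":[0,0,0],"jaw":0},{"translation":[0,0,5],"angular":[0,0,0],"jaw":0},{"translation":[0,0,8],"angular":[0,0,0],"jaw":0},{"translation":[0,0,11],"angular":[0,0,0],"jaw":0},{"translation":[0,0,14],"angular":[0,0,0],"jaw":0},{"translation":[0,0,16],"angular":[0,0,0],"jaw":0},{"translation":[0,0,18],"angular":[0,0,0],"jaw":0},{"translation":[0,0,18],"angular":[0,0,0],"jaw":0}]';python3 -m creep '[{"translation":[0,0,0.5],"angular":[0,0,0],"jaw":0},{"translation":[0,0,1],"angular":[0,0,0],"jaw":0},{"translation":[0,0,1.5],"angular":[0,0,0],"jaw":0},{"translation":[0,0,2],"angular":[0,0,0],"jaw":0},{"translation":[0,0,2.5],"angular":[0,0,0],"jaw":0},{"translation":[0,0,3],"angular":[0,0,0],"jaw":0},{"translation":[0,0,3],"angular":[0,0,0],"jaw":0},{"translation":[0,0,3],"angular":[0,0,0],"jaw":0}]'
```

```text
t: 12.95
ee_pos: [555.0, 212.5, 130.7]
orientation: [-2.686, -1.63, -0.0]
ft_force: [-1.3, -2.1, -2.2]
width: 14.0
grasp_force: 30.0
t: 13.95
ee_pos: [554.9, 212.5, 127.8]
orientation: [-2.686, -1.63, -0.0]
ft_force: [-0.2, -2.4, -2.6]
width: 13.6
grasp_force: 30.0
```

```bash
python3 -c "
from workcell import ctrl;o=ctrl.get_obs();print(o['moment'],o['ft_force'],o['ee_pos'])"
```

```text
[-0.44454543 -0.09573029 -0.01827519] [-0.19436154 -2.4397843  -2.55148534] [554.93312636 212.47670317 127.82121967]
```

```bash
python3 -m creep '[{"translation":[0,0,0.5],"angular":[0,0,0],"jaw":0},{"translation":[0,0,1],"angular":[0,0,0],"jaw":0},{"translation":[0,0,1.5],"angular":[0,0,0],"jaw":0},{"translation":[0,0,2],"angular":[0,0,0],"jaw":0},{"translation":[0,0,2.5],"angular":[0,0,0],"jaw":0},{"translation":[0,0,3],"angular":[0,0,0],"jaw":0},{"translation":[0,0,3],"angular":[0,0,0],"jaw":0},{"translation":[0,0,3],"angular":[0,0,0],"jaw":0}]'
```

```text
t: 14.95
ee_pos: [554.9, 212.5, 124.8]
orientation: [-2.686, -1.63, 0.0]
ft_force: [0.2, -2.0, -1.6]
width: 13.8
grasp_force: 30.0
```

```bash
python3 -m creep '[{"translation":[0,0,0.5],"angular":[0,0,0],"jaw":0},{"translation":[0,0,1],"angular":[0,0,0],"jaw":0},{"translation":[0,0,1.5],"angular":[0,0,0],"jaw":0},{"translation":[0,0,2],"angular":[0,0,0],"jaw":0},{"translation":[0,0,2.5],"angular":[0,0,0],"jaw":0},{"translation":[0,0,3],"angular":[0,0,0],"jaw":0},{"translation":[0,0,3],"angular":[0,0,0],"jaw":0},{"translation":[0,0,3],"angular":[0,0,0],"jaw":0}]'
```

```text
t: 15.95
ee_pos: [554.9, 212.5, 121.8]
orientation: [-2.686, -1.63, 0.0]
ft_force: [0.5, -2.3, -1.6]
width: 13.9
grasp_force: 30.0
```

```bash
python3 -m creep '[{"translation":[0,0,0.5],"angular":[0,0,0],"jaw":0},{"translation":[0,0,1],"angular":[0,0,0],"jaw":0},{"translation":[0,0,1.5],"angular":[0,0,0],"jaw":0},{"translation":[0,0,2],"angular":[0,0,0],"jaw":0},{"translation":[0,0,2.5],"angular":[0,0,0],"jaw":0},{"translation":[0,0,3],"angular":[0,0,0],"jaw":0},{"translation":[0,0,3],"angular":[0,0,0],"jaw":0},{"translation":[0,0,3],"angular":[0,0,0],"jaw":0}]'
```

```text
t: 16.95
ee_pos: [554.9, 212.5, 118.8]
orientation: [-2.686, -1.63, 0.0]
ft_force: [0.4, -2.0, -1.6]
width: 13.9
grasp_force: 30.0
```

```bash
python3 -m creep '[{"translation":[0,0,0.5],"angular":[0,0,0],"jaw":0},{"translation":[0,0,1],"angular":[0,0,0],"jaw":0},{"translation":[0,0,1.5],"angular":[0,0,0],"jaw":0},{"translation":[0,0,2],"angular":[0,0,0],"jaw":0},{"translation":[0,0,2.5],"angular":[0,0,0],"jaw":0},{"translation":[0,0,3],"angular":[0,0,0],"jaw":0},{"translation":[0,0,3],"angular":[0,0,0],"jaw":0},{"translation":[0,0,3],"angular":[0,0,0],"jaw":0}]'
```

```text
t: 17.95
ee_pos: [555.0, 212.5, 116.0]
orientation: [2.686, 1.63, 0.0]
ft_force: [0.2, -3.5, 3.7]
width: 13.9
grasp_force: 30.0
```

Contact: the load went from −1.6 to +3.7 N, about 5 N on the foot. I ease off 0.7 mm and begin turning (clockwise is +tool z).

```bash
python3 -m creep '[{"translation":[0,0,-0.4],"angular":[0,0,0],"jaw":0},{"translation":[0,0,-0.7],"angular":[0,0,0],"jaw":0},{"translation":[0,0,-0.7],"angular":[0,0,0.08],"jaw":0},{"translation":[0,0,-0.7],"angular":[0,0,0.18],"jaw":0},{"translation":[0,0,-0.7],"angular":[0,0,0.28],"jaw":0},{"translation":[0,0,-0.7],"angular":[0,0,0.38],"jaw":0},{"translation":[0,0,-0.7],"angular":[0,0,0.45],"jaw":0},{"translation":[0,0,-0.7],"angular":[0,0,0.45],"jaw":0}]'
python3 - <<'E'
from h import *
np.set_printoptions(precision=2,suppress=True)
o,p,R=pose();im=[snap(c) for c in("scene","side")];F=ctrl.get_obs()
print(p,o["ft_force"],F["ft_force"],o["moment"],F["moment"],o["qpos"])
a=cv2.resize(im[0][190:340,240:390],(400,400));b=cv2.resize(im[1][180:330,130:280],(400,400))
cv2.imwrite("pics/t1.png",np.hstack([a,b])[:,:,::-1])
E
```

```text
t: 18.95
ee_pos: [555.0, 212.5, 116.6]
orientation: [-2.981, -0.99, -0.0]
ft_force: [-0.7, -2.1, 1.3]
width: 13.9
grasp_force: 30.0
[555.01 212.54 116.56] [-0.73 -2.12  1.26] [ 0.62 -1.35  1.51] [-0.41 -0.18 -0.06] [-0.36 -0.15 -0.12] [0.35 0.46 1.75 0.   0.93 1.28]
```

View pics/t1.png

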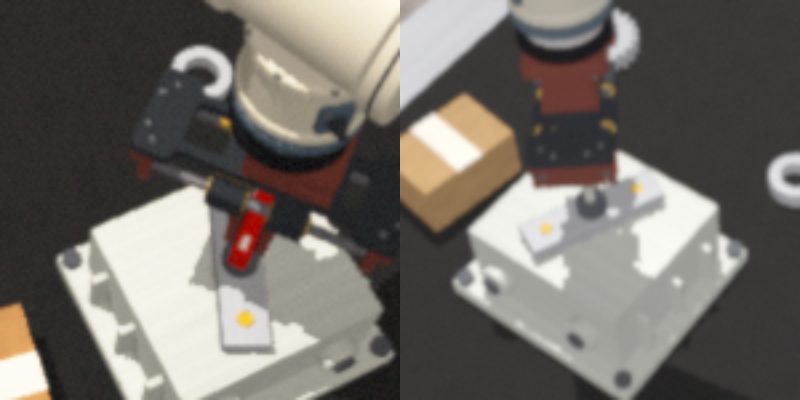

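The beam has stayed put in the picture (dot at scene crop (246,318)) while the handle turned, with about 3 N on the foot. I continue to the stop.

```bash
python3 -m creep '[{"translation":[0,0,0],"angular":[0,0,0.13],"jaw":0},{"translation":[0,0,0],"angular":[0,0,0.26],"jaw":0},{"translation":[0,0,0],"angular":[0,0,0.39],"jaw":0},{"translation":[0,0,0],"angular":[0,0,0.51],"jaw":0},{"translation":[0,0,0],"angular":[0,0,0.62],"jaw":0},{"translation":[0,0,0],"angular":[0,0,0.7],"jaw":0},{"translation":[0,0,0],"angular":[0,0,0.75],"jaw":0},{"translation":[0,0,0],"angular":[0,0,0.77],"jaw":0}]'
python3 - <<'E'
from h import *
np.set_printoptions(precision=2,suppress=True)
o,p,R=pose();im=[snap(c) for c in("scene","side")];F=ctrl.get_obs()
print(p,o["ft_force"],F["ft_force"],o["moment"],F["moment"],o["qpos"])
a=cv2.resize(im[0][190:340,240:390],(400,400));b=cv2.resize(im[1][180:330,130:280],(400,400))
cv2.imwrite("pics/t2.png",np.hstack([a,b])[:,:,::-1])
E
```

```text
t: 20.05
ee_pos: [554.9, 212.8, 116.5]
orientation: [-3.135, 0.202, 0.0]
ft_force: [-1.4, -0.9, 0.8]
width: 13.8
grasp_force: 30.0
[554.87 212.75 116.54] [-1.42 -0.86  0.8 ] [-0.2  -0.95  1.99] [-0.07 -0.02  0.04] [0.   0.   0.11] [0.35 0.46 1.75 0.   0.93 2.05]
```

View pics/t2.png

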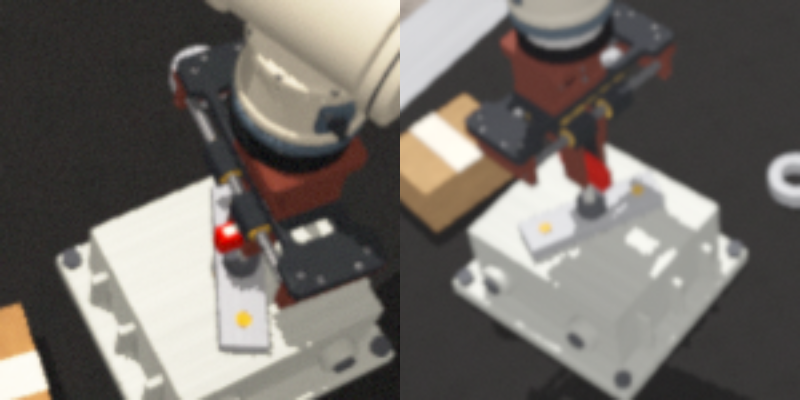

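The handle is now turned about 1.2 rad and the beam may have dragged round slightly (dot (246,318)→(243,320)). I turn a bit further to be sure of the stop.

```bash
python3 -m creep '[{"translation":[0,0,0],"angular":[0,0,0.03],"jaw":0},{"translation":[0,0,0],"angular":[0,0,0.06],"jaw":0},{"translation":[0,0,0],"angular":[0,0,0.09],"jaw":0},{"translation":[0,0,0],"angular":[0,0,0.12],"jaw":0},{"translation":[0,0,0],"angular":[0,0,0.15],"jaw":0},{"translation":[0,0,0],"angular":[0,0,0.15],"jaw":0},{"translation":[0,0,0],"angular":[0,0,0.15],"jaw":0},{"translation":[0,0,0],"angular":[0,0,0.15],"jaw":0}]'
python3 - <<'E'
from h import *
np.set_printoptions(precision=2,suppress=True)
S0=[]
for k in range(6):
    im=ctrl.get_image("scene");o=ctrl.get_obs();S0.append(np.r_[o["ft_force"],o["moment"],o["qpos"][5]])
print(np.mean(S0,0),o["ee_pos"]);sd=ctrl.get_image("side")
# yellow dots on beam, scene+side now vs earlier crops
def dots(im,r):
    l,t,R,b=r;c=im[t:b,l:R].astype(int);m=((c[...,0]>150)&(c[...,0]-c[...,2]>60)&(c[...,1]>110)).astype(np.uint8)
    n,_,st,ce=cv2.connectedComponentsWithStats(m);return [(ce[k]+[l,t],st[k,4]) for k in range(1,n) if st[k,4]>3]
print(dots(im,(300,240,350,330)));ds=dots(sd,(165,230,235,280));print(ds)
old=cv2.imread("pics/t1.png")[:,:,::-1]
print([(np.array([130,180])+(c-[400,0])/2.667,n) for c,n in dots(old,(500,150,680,260))])
E
```

```text
t: 21.15
ee_pos: [555.0, 212.6, 116.6]
orientation: [-3.111, 0.437, -0.0]
ft_force: [0.6, 0.7, -1.3]
width: 14.3
grasp_force: 30.0
[ 0.95  1.93 -0.58  0.45 -0.19 -0.06  2.2 ] [555.   212.52 116.59]
[(array([323.75, 274.  ]), np.int32(12)), (array([332.2, 274.6]), np.int32(5)), (array([319. , 277.5]), np.int32(4)), (array([327.65, 308.76]), np.int32(34))]
[(array([219.4, 252.5]), np.int32(10)), (array([183.2, 263. ]), np.int32(10))]
[(array([218.6 , 250.46]), np.int32(66)), (array([184.58, 265.55]), np.int32(85))]
```

```bash
python3 - <<'E'
from h import *
def ang(a,b): v=atz("side",a,106)-atz("side",b,106);return np.arctan2(v[1],v[0]),(atz("side",a,106)+atz("side",b,106))/2
print(ang((218.6,250.46),(184.58,265.55)),ang((219.4,252.5),(183.2,263.)))
print([np.arctan2(*(atz("scene",u,106)-[555,212.5,106])[[1,0]]) for u in((332.2,309.2),(327.65,308.76))], atz("scene",(327.65,308.76),106))
E
```

```text
(np.float64(-2.053878380481297), array([553.33970669, 212.41955421, 106.        ])) (np.float64(-2.2243825828417356), array([554.4366778 , 212.39948186, 106.        ]))
[np.float64(1.1312826558249556), np.float64(0.937593473572107)] [581.89114807 249.13485708 106.        ]
```

The beam turned about 0.18 rad with the handle over a total handle turn of 1.37 rad, so the lock is at about 1.2, its stop. I release and go up.

```bash
python3 -m creep '[{"translation":[0,0,0],"angular":[0,0,0],"jaw":0.2},{"translation":[0,0,0],"angular":[0,0,0],"jaw":0.35},{"translation":[0,0,0],"angular":[0,0,0],"jaw":0.5},{"translation":[0,0,0],"angular":[0,0,0],"jaw":0.5},{"translation":[0,0,0],"angular":[0,0,0],"jaw":0.5},{"translation":[0,0,0],"angular":[0,0,0],"jaw":0.5},{"translation":[0,0,0],"angular":[0,0,0],"jaw":0.5},{"translation":[0,0,0],"angular":[0,0,0],"jaw":0.5}]'; python3 -m creep '[{"translation":[0,0,-10],"angular":[0,0,0],"jaw":0.5},{"translation":[0,0,-25],"angular":[0,0,0],"jaw":0.5},{"translation":[0,0,-45],"angular":[0,0,0],"jaw":0.5},{"translation":[0,0,-70],"angular":[0,0,0],"jaw":0.5},{"translation":[0,0,-100],"angular":[0,0,0],"jaw":0.5},{"translation":[0,0,-130],"angular":[0,0,0],"jaw":0.5},{"translation":[0,0,-150],"angular":[0,0,0],"jaw":0.5},{"translation":[0,0,-150],"angular":[0,0,0],"jaw":0.5}]'
python3 - <<'E'
from h import *
im=[snap(c) for c in("scene","side")]
a=cv2.resize(im[0][190:340,240:390],(400,400));b=cv2.resize(im[1][180:330,130:280],(400,400))
cv2.imwrite("pics/e.png",np.hstack([a,b])[:,:,::-1])
for c,i,r in(("scene",im[0],(290,220,370,310)),("side",im[1],(170,200,240,270))):
    l,t,R,bb=r;x=i[t:bb,l:R].astype(int);m=((x[...,0]>110)&(x[...,1]<60)&(x[...,2]<70));ys,xs=np.nonzero(m)
    rr=cv2.minAreaRect(np.c_[xs+l,ys+t].astype(np.float32));print(c,rr);globals()[c]=rr[0]
print(tri([ray("scene",scene),ray("side",side)]))
E
```

```text
t: 22.5
ee_pos: [554.9, 212.5, 116.6]
orientation: [-3.111, 0.437, -0.0]
ft_force: [-0.0, 0.3, -0.5]
width: 44.1
grasp_force: 0.0
t: 23.5
ee_pos: [556.1, 212.9, 269.4]
orientation: [-3.109, 0.437, -0.007]
ft_force: [0.3, -0.1, 0.4]
width: 43.9
grasp_force: 0.0
scene ((334.0589904785156, 275.7555847167969), (9.29419231414795, 28.856971740722656), 77.00537872314453)
side ((198.90245056152344, 243.62197875976562), (19.053199768066406, 5.1537346839904785), 38.65980911254883)
(array([553.61631153, 214.0361591 , 160.70335893]), [np.float64(0.5651217947243625), np.float64(0.5651217947244146)])
```

View pics/e.png

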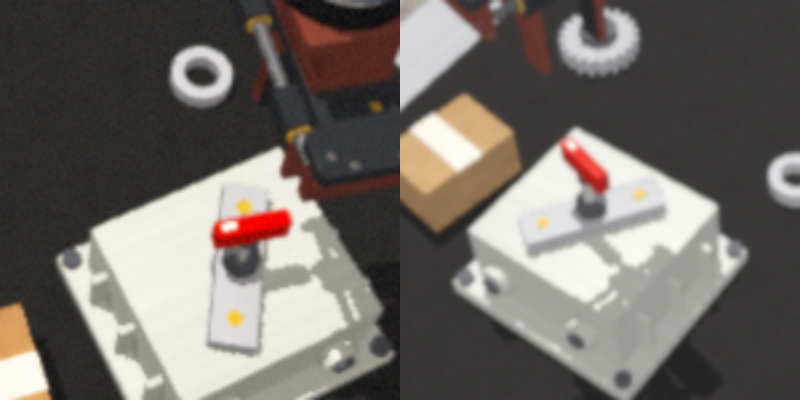

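The gauge stands flat with the bar turned across the beam. I check the lock angle from handle ends (scene crop (215,235)-(290,218), side crop (565,143)-(606,183)) and beam dots ((243,206)-(235,318), (543,222)-(640,194)).

```bash
python3 - <<'E'
from h import *
s=lambda p:(240+p[0]/2.667,190+p[1]/2.667); d=lambda p:(130+(p[0]-400)/2.667,180+p[1]/2.667)
def a(c,f,p,q,z):
    P,Q=atz(c,f(p),z),atz(c,f(q),z);v=Q-P;return np.arctan2(v[1],v[0])%np.pi,(P+Q)/2
for c,f,h,b in(("scene",s,((215,235),(290,218)),((243,206),(235,318))),("side",d,((565,143),(606,183)),((543,222),(640,194)))):
    H=a(c,f,*h,163);B=a(c,f,*b,106);print(c,H,B,"lock",(B[0]-H[0])%np.pi)
E
```

```text
scene (np.float64(2.891737543510174), array([552.14042512, 213.33464103, 163.        ])) (np.float64(0.9282974381306415), array([554.53730321, 214.18888521, 106.        ])) lock 1.1781525482102604
side (np.float64(2.847167897230477), array([556.05572174, 209.15078012, 163.        ])) (np.float64(0.9153019784183378), array([552.96919322, 212.34518237, 106.        ])) lock 1.2097267347776541
```

The lock measures about 1.19 rad, so the handle is at its stop. The axis is at about (554,213), over the bore, so I hand in.

```bash
python3 -c "
from workcell import ctrl;print(ctrl.close_job())"
```

```text
the job is handed in; nothing more can be done
None
```

The job is handed in at about 24 s: the gauge stands flat on the housing within about 2 mm of the bore centre, locked at about 1.19 rad, with about 3 N on the foot when I began locking it (no force reading after letting go); my first grasp closed above the handle and missed, so I gripped it again lower.

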